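# Hang the dough cutters behind one another on the bench hook

### The arm

A 7-joint arm with a two-finger parallel gripper is mounted at the origin on the work surface. World frame = base frame: x ahead of the robot, y to its left, z up, the work surface at z = 0. Lengths are in m, angles in rad, forces in N, time in s.
With the tool pointing down it reaches from about 0.425 to 0.825 m from the base axis. Payload 3.6 kg.
Tool frame: the origin (TCP) lies midway between the tips of the shut fingers; the grasp point (between the pads) lies 19 mm behind it; y points along the fingers, z is the direction in which the jaws open and shut, and the axes are right-handed (so a half turn about y gives the same grasp; the last joint's range is limited). The gripper opens to 93 mm and grips with 3 to 60 N. Pads are 15 mm wide; open, the fingers measure 128 mm over their backs; the gripper's body (75 mm by 188 mm) begins 65 mm behind the grasp point.
Start: joints at [1.079, 0.615, -0.013, 1.423, 0.008, 1.103, -0.04], TCP at [0.292, -0.581, 0.219] pointing down, gripper open.
Joint ranges: [-3.12, 3.12], [-0.3, 2.06], [-1.34, 1.32], [0.26, 2.42], [-1.36, 4.5], [0.01, 1.98], [-2.84, 2.84]. Speed limits (rad/s): [2.79, 2.79, 3.14, 3.14, 3.14, 3.14, 3.14].

### API

Orientations are given as a 3x3 rotation matrix whose columns are the frame's x, y, z axes.
In Python, from plant import env gives the robot as it stands.
- The arm moves only by the tool carry_out, never from a script. Its argument "deltas" is a list that holds one entry, the list of rows, each a list of 6 numbers: the shift along the tool's x, y, z in mm, then the turn, a rotation vector about the tool's x, y, z in rad. In form: [[[x, y, z, wx, wy, wz], ...]]. A call has 1 to 8 rows; each row shifts and turns the pose as measured when the row begins, along the tool's axes as they then stand; what a row does not reach is not made up. A row lasts 1/12 s, in which the tool goes at most 41.7 mm and 7.16 degrees, less where a joint would pass 70% of its speed; a pose out of reach is approached as far as the arm can. A call with a gripper value outside its range is refused whole. "grip" is the finger opening in mm, from 0 to 93, set as the call begins (left out, the last holds). The fingers move at their own pace and stop on an object; "force" is the grip in N (left out, the last holds). Time passes only in rows, so rows that do not move let the fingers close. It gives the time, the measured TCP pose, the force and the opening at its end, in the units of the state.
- env.state(): the state, without advancing time (a new reading comes with each control period).
- env.camera(name): name is "side" or "top" or "wrist"; returns a dict with "pixels" (400x640x3 uint8, red, green, blue), "fx", "fy", "cx", "cy" (pixels), "position" and "orientation" of the camera in the world. Camera axes: x right, y up, looking along -z (the intrinsics and any distortion apply to the point x, -y, -z); pixel columns grow to the right and rows downward; lengths in m; the calibration is good to about 2 mm. A picture is of the moment at which its call begins. There is no depth.
- env.hand_in(): hands the job in, once; it reports no verdict.
The state is a dict: "time": time; "joints": joint angles; "joint_velocities": joint speeds; "joint_efforts": joint torques, N m; "position": TCP position; "orientation": TCP orientation; "contact_force": force on the tool from outside, world axes, zero at the start; "torque": the same for the moment, N m; "grip_width": opening from 0.0 (shut) to 1.0 (fully open).
Only numpy, scipy, OpenCV 4.12 (cv2) and the standard library are available. Lean on these libraries where they do the work, as an engineer would, in place of code of your own. Each camera call takes 0.05 s, during which the arm holds its last target. There are 200 camera calls.

### The job

Put the dough cutters away on the bench hook, where the largest already hangs: take the two cutters with an open stirrup under the grip out of the wooden rack and hang them by the stirrup on the horizontal arm of the hook, the wider one first and then the narrower one in front of it. All three must end hanging upright and still on the arm between the post and the upturned tip, largest nearest the post, so do not knock the hanging one off.

Things in the scene. Friction and masses are not known exactly. Their poses are not given: they have to be found in the camera images.
- cutter_medium_grip (a point): Steel cutter, blade 125 wide x 52 high x 4 mm; open inverted-V stirrup on it; on the apex an upright wooden grip 28 (along x) x 24 x 52 mm tall. Point: grip centre. Below it: grip's foot 26, apex underside 31, blade top 87, blade bottom 139 mm. x along the blade, y through the opening, z up. In a slotted rack (slots 62 mm apart, one holds a solid scraper); tools in it reach 175 mm above the table: lift straight up, clear of them.
- cutter_small_grip (a point): Steel cutter, blade 85 wide x 44 high x 4 mm; open inverted-V stirrup on it; on the apex an upright wooden grip 28 (along x) x 24 x 52 mm tall. Point: grip centre. Below it: grip's foot 26, apex underside 31, blade top 87, blade bottom 131 mm. x along the blade, y through the opening, z up. Stands in another slot of that rack.
- cutter_large_grip (a point): Steel cutter, blade 170 wide x 64 high x 4 mm; open inverted-V stirrup on it; on the apex an upright wooden grip 28 (along x) x 24 x 52 mm tall. Point: grip centre. Below it: grip's foot 26, apex underside 31, blade top 87, blade bottom 151 mm. x along the blade, y through the opening, z up. Already hangs loose on the hook arm, 30 mm from the post's axis; leave it hanging.
- hook_tip (a point): Fixed steel hook: level arm 10 mm thick, upturned tip. Point: top of the tip. +y runs along the arm to the post's axis at 170 mm; z up. Arm's top 16, centre 21 mm lower. A cutter hangs with its y along the arm, grip centre 16 mm above this point's height; to pass over the tip, 36 to 56 mm. Post ends 10 mm above the arm's centre.
Not all that is in view belongs to the job. What is shaped like the part that bears cutter_small_grip but blue or turquoise is not meant.

How it is judged:
By the outcome, as a careful person would: the job done as asked, in the order asked, and still so for the second after the job is handed in, with the robot touching nothing.
It also fails if it takes over 64 s, if anything falls off the work surface, if the arm or the gripper's body presses on something with over 40 N, if the wrist force passes 120 N, or if a joint passes its speed limit or range.

## Working session

There is one attempt and no reset: what is moved stays moved. The work goes in short steps, Python scripts to look and compute and a tool call to move; the robot and the scene stay as the last step left them, time stands still between calls to the robot, and variables do not carry over. Pictures are saved under pics/ and viewed, about 8 in all and at most 12, crops included, and the job is handed in when it is done.

Besides the shell and the picture viewer there is one more tool, called after ">>>" by a JSON object that holds its "name" and its "arguments". carry_out: Moves the arm, as the interface text tells. Its arguments: {"type":"object","properties":{"deltas":{"type":"array","items":{"type":"array","items":{"type":"array","items":{"type":"number"}}}},"grip":{"type":"number"},"force":{"type":"number"}},"required":["deltas"]}

```bash
mkdir -p pics; ls; cat > h.py <<'E'
import numpy as np, cv2, pickle
def snap(env,names=("side","top","wrist")):
    d={}
    for n in names:
        d[n]=env.camera(n)
    return d
def proj(c,p):
    R=np.array(c["orientation"]);q=R.T@(np.array(p)-c["position"])
    return np.array([c["cx"]+c["fx"]*q[0]/-q[2], c["cy"]-c["fy"]*q[1]/-q[2]])
def ray(c,u,v):
    R=np.array(c["orientation"]);d=R@np.array([(u-c["cx"])/c["fx"],-(v-c["cy"])/c["fy"],-1])
    return np.array(c["position"]),d/np.linalg.norm(d)
def plane(c,u,v,z):
    o,d=ray(c,u,v);return o+d*(z-o[2])/d[2]
def two(c1,p1,c2,p2):
    o1,d1=ray(c1,*p1);o2,d2=ray(c2,*p2)
    t=np.linalg.lstsq(np.c_[d1,-d2],o2-o1,rcond=None)[0]
    a=o1+t[0]*d1;b=o2+t[1]*d2
    return (a+b)/2,np.linalg.norm(a-b)*1000
E
python3 - <<'E'
from plant import env
from h import *
d=snap(env);pickle.dump(d,open("d0.pkl","wb"))
for n in d:
    c=d[n];print(n,[(k,np.round(v,3).tolist()) for k,v in c.items() if k!="pixels"])
for n in("side","top"):cv2.imwrite(f"pics/{n}0.png",d[n]["pixels"][:,:,::-1])
print(env.state())
E
```

```text
pics
side [('fx', 424.201), ('fy', 424.201), ('cx', 320.511), ('cy', 201.52), ('position', [0.182, 0.7, 1.079]), ('orientation', [[-0.9, 0.328, -0.286], [-0.435, -0.692, 0.576], [-0.009, 0.643, 0.765]])]
top [('fx', 396.615), ('fy', 396.615), ('cx', 313.813), ('cy', 195.793), ('position', [0.376, 0.006, 1.047]), ('orientation', [[0.017, 0.99, -0.14], [-1.0, 0.018, 0.01], [0.012, 0.14, 0.99]])]
wrist [('fx', 291.577), ('fy', 291.577), ('cx', 317.652), ('cy', 202.322), ('position', [0.357, -0.547, 0.383]), ('orientation', [[0.448, 0.861, 0.24], [-0.894, 0.433, 0.118], [-0.002, -0.267, 0.964]])]
{'time': 0.15, 'joints': array([ 1.07849807,  0.61570506, -0.01264313,  1.42448821,  0.00810032,
        1.10341857, -0.04039148]), 'joint_velocities': array([-0.00045757, -0.00297289, -0.00052404, -0.00443333,  0.00068633,
       -0.00084396,  0.00058201]), 'joint_efforts': array([ 6.86279127e-04, -4.59348249e+01,  2.09624036e-01, -1.65942836e+01,
       -6.10246207e-02,  1.81187305e-02,  1.64892758e-04]), 'position': array([ 0.29169779, -0.58020608,  0.21775615]), 'orientation': array([[-8.93421064e-01, -8.86699385e-04,  4.49219340e-01],
       [-4.49220215e-01,  1.75861534e-03, -8.93419334e-01],
       [ 2.19035221e-06, -9.99998061e-01, -1.96950728e-03]]), 'contact_force': array([ 0.63076711, -0.84583437, -0.62122319]), 'torque': array([-0.05152642, -0.00150467,  0.02334882]), 'grip_width': 1.0058829631006643}
```

View pics/side0.png

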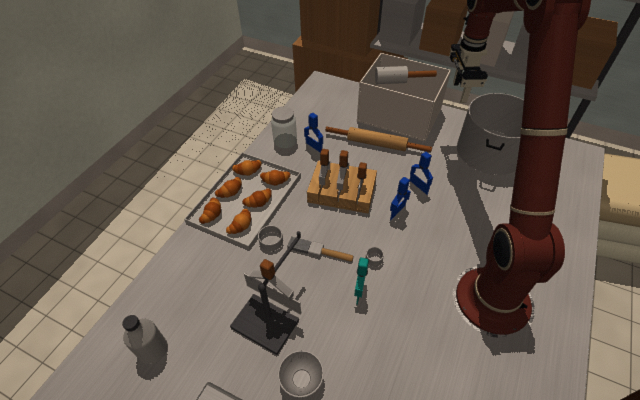

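View pics/top0.png

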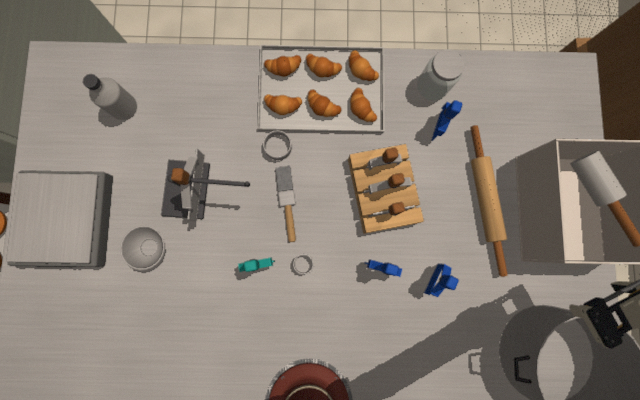

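The side view shows the rack with three brown grips at (324,156), (343,158) and (362,171), and the hook with the large cutter at (267,269) and its tip near (297,237). In the top view the rack grips are at (390,156), (396,180) and (397,208), and the hook tip is near (248,184). The blue and turquoise stirrup tools are decoys. I'll enlarge the rack and the hook to tell the scraper from the cutters.

```bash
python3 - <<'E'
from h import *
d=pickle.load(open("d0.pkl","rb"))
s=d["side"]["pixels"][:,:,::-1];t=d["top"]["pixels"][:,:,::-1]
R=lambda i,x,y,w=100,h=75:cv2.resize(i[y:y+h,x:x+w],(400,300),interpolation=cv2.INTER_CUBIC)
cv2.imwrite("pics/crop0.png",np.vstack([np.hstack([R(s,295,140),R(s,225,225,120,90)]),np.hstack([R(t,340,140,120,90),R(t,155,140,120,90)])]))
# brown grips
for n in("side","top"):
    hsv=cv2.cvtColor(d[n]["pixels"],cv2.COLOR_RGB2HSV)
    m=cv2.inRange(hsv,(3,120,40),(12,255,170))
    k,l,st,ce=cv2.connectedComponentsWithStats(m)
    for i in range(1,k):
        if 25<st[i,4]<900:print(n,st[i].tolist(),ce[i].round(1))
E
```

```text
side [581, 0, 10, 13, 87] [585.3   5.2]
side [408, 70, 29, 7, 152] [421.6  73.3]
side [326, 127, 22, 8, 91] [336.6 130.3]
side [407, 142, 25, 10, 117] [419.  146.5]
side [320, 149, 9, 17, 96] [324.  155.9]
side [340, 150, 8, 17, 98] [343.2 157.5]
side [252, 160, 9, 13, 65] [255.7 165.3]
side [234, 163, 10, 12, 76] [238.7 168.9]
side [358, 162, 9, 16, 94] [361.8 169.8]
side [269, 170, 16, 16, 193] [276.2 177. ]
side [260, 172, 7, 10, 33] [262.6 175.6]
side [223, 179, 18, 17, 172] [232.6 186. ]
side [215, 188, 11, 10, 61] [219.2 193.1]
side [249, 191, 19, 17, 220] [257.3 199. ]
side [203, 202, 18, 19, 225] [212.  209.8]
side [240, 210, 11, 12, 47] [246.7 213.4]
side [199, 216, 9, 8, 30] [201.8 220.1]
side [229, 220, 14, 14, 125] [235.2 227.2]
side [260, 259, 15, 21, 185] [267.  268.6]
side [518, 278, 16, 8, 39] [526.3 281.2]
top [274, 56, 17, 20, 130] [282.6  65.4]
top [327, 61, 6, 16, 47] [330.  69.]
top [313, 95, 17, 19, 111] [321. 104.]
top [383, 151, 8, 12, 29] [386.1 158. ]
top [290, 388, 38, 12, 211] [310.3 394.5]
```

View pics/crop0.png

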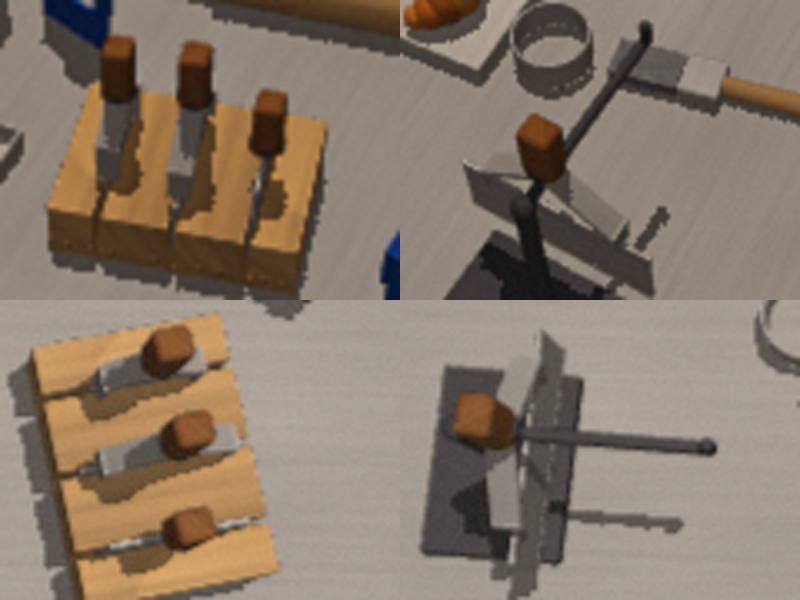

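The lower-row tool (side 362,171; top 397,208) shows only a thin blade edge. The other two (top 390,156 and 396,180) show broad stirrup straps. I'll triangulate all of them.

```bash
python3 - <<'E'
from h import *
d=pickle.load(open("d0.pkl","rb"));s=d["side"];t=d["top"]
S=lambda x,y:(295+x/4,140+y/4); S2=lambda x,y:(225+(x-400)*.3,225+y*.3)
T=lambda x,y:(340+x*.3,140+(y-300)*.3);T2=lambda x,y:(155+(x-400)*.3,140+(y-300)*.3)
P=lambda n,a,b:print(n,[np.round(v,4).tolist() for v in two(s,a,t,b)])
# approx grip-top centres
P("A",S(118,42),T(174,338));P("B",S(196,46),T(195,424));P("C",S(271,97),T(190,518))
P("tip",S2(646,27),T2(708,447));P("largegriptop",S2(541,122),T2(473,412))
tip=two(s,S2(646,27),t,T2(708,447))[0]
z=tip[2]-.016
print("arm pts", [plane(t,*T2(*p),z).round(4).tolist() for p in((695,444),(560,436),(530,435))])
# blade/slot ends in rack top (z~.08): slot lines
for a,b in(((97,387),(232,352)),((80,470),(243,436)),((82,554),(252,522))):
    p,q=[plane(t,*T(*v),.09) for v in(a,b)];print("slot",p.round(4),q.round(4),np.degrees(np.arctan2(*(q-p)[[1,0]])))
E
```

```text
A [[0.6048, -0.181, 0.1654], 3.4248]
B [[0.5433, -0.1922, 0.1761], 2.9602]
C [[0.4819, -0.1955, 0.1442], 6.3307]
tip [[0.5221, 0.1444, 0.1805], 0.2693]
largegriptop [[0.531, 0.2821, 0.2353], 2.2663]
arm pts [[0.5266, 0.1558, 0.1645], [0.5304, 0.247, 0.1645], [0.5307, 0.2672, 0.1645]]
slot [ 0.5879 -0.139   0.09  ] [ 0.6164 -0.2397  0.09  ] -74.17748032263724
slot [ 0.5255 -0.1263  0.09  ] [ 0.5531 -0.2467  0.09  ] -77.0874559986354
slot [ 0.4637 -0.1277  0.09  ] [ 0.4894 -0.2521  0.09  ] -78.34793626928494
```

Grip-top heights are 0.176 for the middle one, 0.165 for the upper and 0.144 for the third. They match medium (139+26+~10), small and scraper. Next I'll move above the rack for a close look with the wrist camera.

>>> {"name": "carry_out", "arguments": {"deltas": [[[0,-40,0,0,0,0],[0,-40,0,0,0,0],[0,-40,0,0,0,0],[-36,0,-20,0,0,0],[-36,0,-20,0,0,0],[-36,0,-20,0,0,0],[-36,0,-20,0,0,0],[-36,0,-20,0,0,0]]], "grip": 60}}

```text
time: 0.82
position: [0.4012, -0.4161, 0.3381]
orientation: [[-0.905, -0.011, 0.425], [-0.425, 0.003, -0.905], [0.009, -1.0, -0.008]]
contact_force: [1.0, 0.7, -0.6]
grip_width: 0.646
```

>>> {"name": "carry_out", "arguments": {"deltas": [[[-33,0,-20,0,0.03,0],[-33,0,-20,0,0.03,0],[-33,0,-18,0,0.03,0],[-33,0,-18,0,0.03,0],[-33,0,-16,0,0.03,0],[-33,0,-16,0,0.03,0],[-20,0,-10,0,0.03,0],[0,0,0,0,0,0]]]}}

```text
time: 1.48
position: [0.574, -0.2068, 0.3353]
orientation: [[-0.972, -0.012, 0.233], [-0.234, 0.013, -0.972], [0.008, -1.0, -0.015]]
contact_force: [0.1, 0.9, -0.3]
grip_width: 0.648
```

```bash
python3 - <<'E'
from plant import env
from h import *
d=snap(env);pickle.dump(d,open("d1.pkl","wb"))
w=d["wrist"]["pixels"][:,:,::-1]
cv2.imwrite("pics/w1.png",cv2.resize(w,(800,500),interpolation=cv2.INTER_CUBIC))
s=env.state();print(s["position"],s["joints"].round(3),s["orientation"].round(3).tolist())
E
```

```text
[ 0.56971933 -0.21406284  0.33588482] [ 0.353  0.477 -0.048  1.338  0.02   1.343 -1.039] [[-0.974, -0.014, 0.225], [-0.225, 0.007, -0.974], [0.012, -1.0, -0.01]]
```

View pics/w1.png

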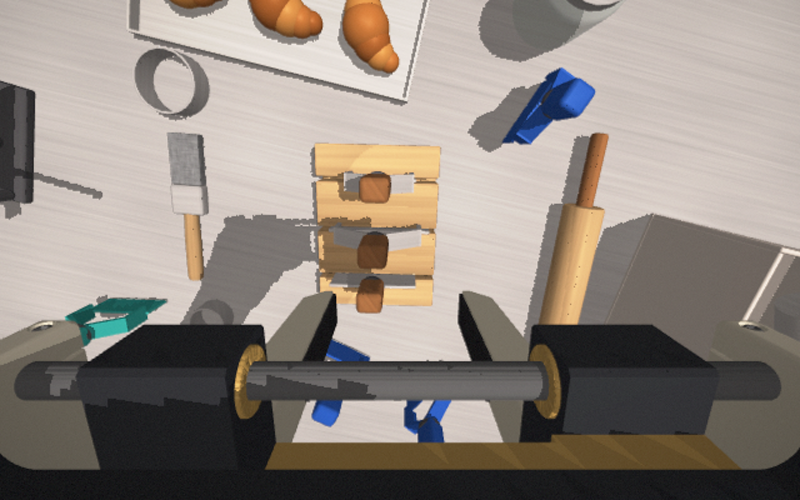

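The wrist view shows the cutter grips at (375,187) for small and (373,250) for medium, in 800-px coordinates. Medium has the widest straps, x 332–424; the scraper at (370,295) has a solid blade. I'll measure precisely from mask centroids.

```bash
python3 - <<'E'
from h import *
d0=pickle.load(open("d0.pkl","rb"));d1=pickle.load(open("d1.pkl","rb"))
def blobs(c,box):
    x0,y0,x1,y1=box
    hsv=cv2.cvtColor(c["pixels"],cv2.COLOR_RGB2HSV)[y0:y1,x0:x1]
    m=(cv2.inRange(hsv,(0,110,25),(12,255,190)))
    m=cv2.morphologyEx(m,cv2.MORPH_OPEN,np.ones((3,3)))
    k,l,st,ce=cv2.connectedComponentsWithStats(m)
    return [(st[i].tolist(),(ce[i]+[x0,y0]).round(1).tolist()) for i in range(1,k) if st[i,4]>40]
s=blobs(d0["side"],(310,140,380,190));t=blobs(d0["top"],(370,140,420,225));w=blobs(d1["wrist"],(260,120,345,255))
for q in(s,t,w):print(q)
g=blobs(d0["side"],(250,250,290,290)),blobs(d0["top"],(165,160,200,195));print(g)
for n,a,b,e,z in(("A",(324,155.9),t[0][1],w[0][1],.141),("B",(343.2,157.5),t[1][1],w[1][1],.149)):
    print(n,two(d0["side"],a,d0["top"],b),plane(d0["top"],*b,z),plane(d0["side"],*a,z),plane(d1["wrist"],*e,z),two(d0["side"],a,d1["wrist"],e))
print(two(d0["side"],g[0][0][1],d0["top"],g[1][0][1]))
E
```

```text
[([11, 9, 8, 11, 53], [324.1, 153.0]), ([30, 11, 8, 14, 81], [343.0, 156.7])]
[]
[]
([([10, 10, 13, 12, 103], [266.0, 265.4])], [])Traceback (most recent call last):
  File "<stdin>", line 13, in <module>
IndexError: list index out of range
```

```bash
python3 - <<'E'
from h import *
d0=pickle.load(open("d0.pkl","rb"));d1=pickle.load(open("d1.pkl","rb"))
p=lambda c,u,v:cv2.cvtColor(c["pixels"],cv2.COLOR_RGB2HSV)[v,u].tolist()
T=d0["top"];W=d1["wrist"]
print([p(T,*x) for x in((390,153),(392,151),(396,180),(397,207),(179,175),(380,170),(395,168),(390,192))])
print([p(W,*x) for x in((300,148),(300,153),(298,197),(298,207),(296,235),(280,145),(270,165),(330,165))])
E
```

```text
[[12, 169, 143], [13, 163, 144], [14, 167, 142], [13, 170, 144], [12, 160, 134], [17, 131, 109], [16, 129, 198], [16, 135, 108]]
[[12, 156, 183], [13, 155, 184], [12, 149, 91], [13, 150, 102], [13, 153, 133], [13, 16, 115], [17, 114, 230], [17, 116, 229]]
```

```bash
cat >> h.py <<'E'
def blobs(c,box,lo=(0,138,25),hi=(15,255,200),amin=40):
    x0,y0,x1,y1=box
    hsv=cv2.cvtColor(c["pixels"],cv2.COLOR_RGB2HSV)[y0:y1,x0:x1]
    m=cv2.morphologyEx(cv2.inRange(hsv,lo,hi),cv2.MORPH_CLOSE,np.ones((3,3)))
    k,l,st,ce=cv2.connectedComponentsWithStats(m)
    return [(st[i].tolist(),(ce[i]+[x0,y0]).round(1).tolist()) for i in range(1,k) if st[i,4]>amin]
E
python3 - <<'E'
from h import *
d0=pickle.load(open("d0.pkl","rb"));d1=pickle.load(open("d1.pkl","rb"))
s=blobs(d0["side"],(310,140,380,190));t=blobs(d0["top"],(370,140,420,225));w=blobs(d1["wrist"],(260,120,345,255))
for q in(s,t,w):print(q)
g=blobs(d0["side"],(250,250,290,290)),blobs(d0["top"],(165,160,200,195));print(g)
for i,n,z in((0,"A",.141),(1,"B",.149)):
    a,b,e=s[i][1],t[i][1],w[i][1]
    print(n,two(d0["side"],a,d0["top"],b),plane(d0["top"],*b,z),plane(d0["side"],*a,z),plane(d1["wrist"],*e,z),two(d0["side"],a,d1["wrist"],e))
print(two(d0["side"],g[0][0][1],d0["top"],g[1][0][1]))
E
```

```text
[([43, 0, 27, 6, 86], [369.3, 141.4]), ([6, 9, 13, 20, 129], [323.3, 157.5]), ([2, 11, 36, 39, 426], [333.0, 173.2]), ([33, 23, 27, 27, 432], [355.6, 177.0]), ([58, 31, 9, 17, 41], [372.4, 179.6])]
[([13, 7, 15, 16, 175], [390.0, 154.4]), ([19, 33, 15, 14, 163], [396.1, 179.4]), ([19, 62, 16, 13, 153], [396.5, 207.9])]
[([28, 19, 24, 23, 508], [299.6, 150.4]), ([26, 68, 24, 27, 580], [297.9, 201.5]), ([25, 104, 22, 26, 496], [295.9, 236.5])]
([([10, 9, 15, 21, 209], [267.2, 269.0])], [([6, 8, 18, 16, 222], [179.7, 175.8])])
A (array([ 0.50864201, -0.15231587,  0.2922588 ]), np.float64(114.29134464563774)) [ 0.60559313 -0.18049939  0.141     ] [ 0.50023368 -0.30622606  0.141     ] [ 0.60075218 -0.17897651  0.141     ] (array([ 0.54239076, -0.20811547,  0.20115583]), np.float64(140.70604103012164))
B (array([ 0.57588676, -0.18513555,  0.13721814]), np.float64(60.816669589043464)) [ 0.54472501 -0.19235502  0.149     ] [ 0.60032626 -0.16649072  0.149     ] [ 0.53928782 -0.19063432  0.149     ] (array([ 0.57078394, -0.17248522,  0.16920314]), np.float64(61.329599182162475))
(array([0.53222653, 0.2856677 , 0.20663501]), np.float64(1.4724676466604032))
```

```bash
python3 - <<'E'
from h import *
d0=pickle.load(open("d0.pkl","rb"));d1=pickle.load(open("d1.pkl","rb"))
S,T,W=d0["side"],d0["top"],d1["wrist"]
for n,a,b,e,z in(("A",(324,156.2),(390,154.4),(299.6,150.4),.141),("B",(343.2,157.8),(396.1,179.4),(297.9,201.5),.149)):
    print(n,two(S,a,T,b),two(S,a,W,e),plane(S,*a,z))
# rack wood mask line fits in the wrist view: top edge + left edge
hsv=cv2.cvtColor(W["pixels"],cv2.COLOR_RGB2HSV)
m=cv2.inRange(hsv,(13,90,150),(24,200,255));m[:105]=0;m[250:]=0;m[:,:245]=0;m[:,360:]=0
ang=lambda p:np.degrees(np.arctan2(p[1],p[0]))
for z in(.07,.09):
    L=[plane(W,np.flatnonzero(m[v])[0],v,z) for v in list(range(118,140))+list(range(150,180)) if m[v].sum()>255*60]
    Rr=[plane(W,np.flatnonzero(m[v])[-1],v,z) for v in list(range(118,140))+list(range(150,180)) if m[v].sum()>255*60]
    U=[plane(W,u,np.flatnonzero(m[:,u])[0],z) for u in range(258,345)]
    for q in(L,Rr,U):
        q=np.array(q,np.float32)[:,:2];f=cv2.fitLine(q,cv2.DIST_HUBER,0,.01,.01).ravel();print(z,ang(f[:2]),f[2:],np.mean(q,0))
E
```

```text
A (array([ 0.60524576, -0.18072885,  0.14041015]), np.float64(0.9974932117431561)) (array([ 0.60219809, -0.17846178,  0.14366057]), np.float64(2.5832141965916593)) [ 0.60446475 -0.18021533  0.141     ]
B (array([ 0.54431916, -0.19270834,  0.14803301]), np.float64(1.1979172723255016)) (array([ 0.54127747, -0.18997354,  0.15200637]), np.float64(2.5322381101352476)) [ 0.54334114 -0.19186754  0.149     ]
0.07 12.01993 [ 0.5647717 -0.1116795] [ 0.5816018  -0.10806566]
0.07 11.6339 [ 0.6137726  -0.24541369] [ 0.6138668  -0.24542475]
0.07 -78.31913 [ 0.6398223  -0.16737194] [ 0.63982224 -0.16737194]
0.09 12.019949 [ 0.5684512 -0.1156011] [ 0.5844978  -0.11215548]
0.09 11.633808 [ 0.6151712  -0.24311024] [ 0.6152611  -0.24312074]
0.09 -78.3191 [ 0.64000833 -0.16870117] [ 0.6400084  -0.16870117]
```

```bash
cat > go.py <<'E'
import sys
from plant import env
from h import *
from scipy.spatial.transform import Rotation as Ro
x,y,z,a=map(float,sys.argv[1:5])  # target TCP, tool-z heading in deg, tool straight down
s=env.state();R=s["orientation"];a=np.radians(a)
zz=np.array([np.cos(a),np.sin(a),0]);yy=np.array([0,0,-1.]);Rt=np.c_[np.cross(yy,zz),yy,zz]
print("t",round(s["time"],2),"pos",s["position"].round(4),"d",(R.T@(np.array([x,y,z])-s["position"])*1000).round(1),"rot",Ro.from_matrix(R.T@Rt).as_rotvec().round(4),"F",s["contact_force"].round(1),"grip",round(s["grip_width"]*93,1),"q",s["joints"].round(2))
E
python3 go.py .543 -.192 .22 -78.2
```

```text
t 1.63 pos [ 0.5697 -0.2141  0.3359] d [ 19.7 116.4 -26.3] rot [0.0101 0.0208 0.0124] F [ 0.4 -1.1  0.1] grip 60.0 q [ 0.35  0.48 -0.05  1.34  0.02  1.34 -1.04]
```

>>> {"name": "carry_out", "arguments": {"deltas": [[[10,0,-13,0.01,0.02,0.012],[10,0,-13,0,0,0],[0,35,0,0,0,0],[0,35,0,0,0,0],[0,30,0,0,0,0],[0,16,0,0,0,0],[0,0,0,0,0,0],[0,0,0,0,0,0]]]}}

```text
time: 2.3
position: [0.532, -0.2159, 0.2207]
orientation: [[-0.985, 0.002, 0.172], [-0.172, -0.016, -0.985], [0.001, -1.0, 0.016]]
contact_force: [0.3, -0.2, 0.8]
grip_width: 0.642
```

```bash
python3 go.py .543 -.192 .130 -78.2
```

```text
t 2.3 pos [ 0.532  -0.2159  0.2207] d [-15.   90.3 -23.1] rot [-0.0161 -0.0335  0.0015] F [ 0.3 -0.2  0.8] grip 59.7 q [ 0.36  0.49 -0.03  1.65  0.04  0.99 -1.09]
```

>>> {"name": "carry_out", "arguments": {"deltas": [[[-8,0,-12,-0.016,-0.033,0],[-7,0,-11,0,0,0],[0,0,0,0,0,0],[0,0,0,0,0,0]]]}}

```text
time: 2.63
position: [0.5444, -0.1922, 0.2253]
orientation: [[-0.979, 0.006, 0.202], [-0.202, -0.003, -0.979], [-0.005, -1.0, 0.004]]
contact_force: [0.0, -0.1, -0.0]
grip_width: 0.646
```

```bash
python3 go.py .543 -.192 .130 -78.2
```

```text
t 2.63 pos [ 0.5444 -0.1922  0.2253] d [ 1.9 95.3 -0.8] rot [-0.0037 -0.0028 -0.0052] F [ 0.  -0.1 -0. ] grip 60.1 q [ 0.33  0.49 -0.05  1.64  0.03  1.01 -1.09]
```

Good. I'll descend more slowly, with small corrections.

>>> {"name": "carry_out", "arguments": {"deltas": [[[1,20,-1,-0.004,-0.003,-0.005],[0,20,0,0,0,0],[0,20,0,0,0,0],[0,15,0,0,0,0],[0,10,0,0,0,0],[0,0,0,0,0,0]]]}}

```text
time: 3.13
position: [0.551, -0.19, 0.1446]
orientation: [[-0.977, 0.017, 0.211], [-0.211, -0.004, -0.977], [-0.016, -1.0, 0.008]]
contact_force: [-1.0, 0.2, -0.3]
grip_width: 0.65
```

```bash
python3 go.py .543 -.192 .130 -78.2
```

```text
t 3.13 pos [ 0.551  -0.19    0.1446] d [ 8.5 14.5  0.2] rot [-0.0076  0.0066 -0.0159] F [-1.   0.2 -0.3] grip 60.4 q [ 0.33  0.58 -0.05  1.73  0.04  0.81 -1.1 ]
```

>>> {"name": "carry_out", "arguments": {"deltas": [[[4,7,0,-0.008,0.006,-0.016],[5,7,0,0,0,-0.004],[0,0,0,0,0,0],[0,0,0,0,0,0]]]}}

```text
time: 3.47
position: [0.5436, -0.1924, 0.1318]
orientation: [[-0.979, -0.001, 0.205], [-0.205, -0.002, -0.979], [0.002, -1.0, 0.001]]
contact_force: [-0.4, -0.0, 0.1]
grip_width: 0.642
```

```bash
python3 go.py .543 -.192 .130 -78.2
```

```text
t 3.47 pos [ 0.5436 -0.1924  0.1318] d [ 0.5  1.8 -0.5] rot [-0.0015  0.0006  0.0018] F [-0.4 -0.   0.1] grip 59.7 q [ 0.33  0.6  -0.05  1.74  0.04  0.8  -1.1 ]
```

>>> {"name": "carry_out", "arguments": {"deltas": [[[0,0,0,0,0,0],[0,0,0,0,0,0],[0,0,0,0,0,0],[0,0,0,0,0,0],[0,0,0,0,0,0],[0,0,0,0,0,0],[0,0,0,0,0,0],[0,0,0,0,0,0]]], "grip": 10, "force": 40}}

```text
time: 4.13
position: [0.5445, -0.1925, 0.1337]
orientation: [[-0.979, 0.002, 0.205], [-0.205, -0.002, -0.979], [-0.001, -1.0, 0.003]]
contact_force: [0.2, -0.3, -1.1]
grip_width: 0.298
```

```bash
python3 go.py .543 -.192 .130 -78.2
```

```text
t 4.13 pos [ 0.5445 -0.1925  0.1337] d [ 1.3  3.7 -0.8] rot [-0.0027  0.0006 -0.0012] F [ 0.2 -0.3 -1.1] grip 27.7 q [ 0.33  0.6  -0.05  1.74  0.04  0.8  -1.1 ]
```

>>> {"name": "carry_out", "arguments": {"deltas": [[[0,-8,0,0,0,0],[0,-8,0,0,0,0],[0,-8,0,0,0,0],[0,-8,0,0,0,0]]]}}

```text
time: 4.47
position: [0.5439, -0.1917, 0.166]
orientation: [[-0.979, -0.001, 0.205], [-0.205, -0.001, -0.979], [0.001, -1.0, 0.0]]
contact_force: [0.5, 0.2, -2.0]
grip_width: 0.299
```

```bash
python3 go.py .544 -.1925 .30 -78.2
```

```text
t 4.47 pos [ 0.5439 -0.1917  0.166 ] d [   0.2 -134.     0.9] rot [-0.0005  0.0009  0.0011] F [ 0.5  0.2 -2. ] grip 27.8 q [ 0.33  0.56 -0.05  1.71  0.03  0.88 -1.1 ]
```

>>> {"name": "carry_out", "arguments": {"deltas": [[[0,-10,0,0,0,0],[0,-15,0,0,0,0],[0,-20,0,0,0,0],[0,-20,0,0,0,0],[0,-25,0,0,0,0],[0,-30,0,0,0,0],[0,-30,0,0,0,0],[0,-30,0,0,0,0]]]}}

```text
time: 5.13
position: [0.5375, -0.1911, 0.3545]
orientation: [[-0.979, -0.016, 0.204], [-0.204, 0.002, -0.979], [0.016, -1.0, -0.005]]
contact_force: [1.0, -1.3, -1.1]
grip_width: 0.296
```

```bash
python3 go.py .522 .05 .36 -4; python3 - <<'E'
from plant import env
from h import *
d=snap(env);pickle.dump(d,open("d2.pkl","wb"))
s=d["side"]["pixels"][:,:,::-1];w=d["wrist"]["pixels"][:,:,::-1]
a=cv2.resize(s[60:260,230:430],(500,500),interpolation=cv2.INTER_CUBIC)
cv2.imwrite("pics/c2.png",np.hstack([a,cv2.resize(w[:,200:440],(300,500))]))
E
```

```text
t 5.13 pos [ 0.5375 -0.1911  0.3545] d [ -34.    -4.8 -239.2] rot [ 0.0144 -1.295   0.0102] F [ 1.  -1.3 -1.1] grip 27.5 q [ 0.33  0.4  -0.05  1.41  0.02  1.35 -1.08]
```

View pics/c2.png

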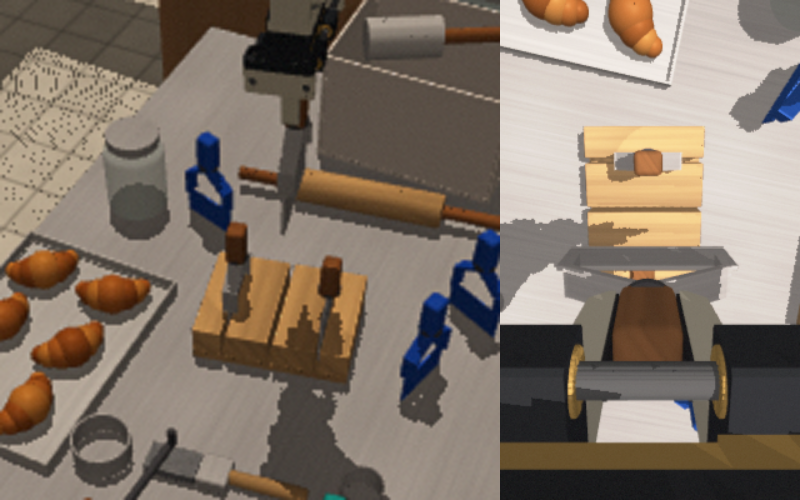

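The medium cutter is held level and clear; in the crop its blade edge runs (560,255)–(735,255), and the small one and the scraper remain in the rack. I'll turn it and carry it to in front of the hook tip.

>>> {"name": "carry_out", "arguments": {"deltas": [[[-5,0,-22,0.014,-0.12,0.01],[-7,0,-21,0,-0.12,0],[-10,0,-20,0,-0.12,0],[-12,0,-18,0,-0.12,0],[-14,0,-17,0,-0.12,0],[-16,0,-15,0,-0.12,0],[-18,0,-13,0,-0.12,0],[-19,0,-11,0,-0.12,0]]]}}

```text
time: 5.95
position: [0.5284, -0.0169, 0.3428]
orientation: [[-0.37, -0.024, 0.929], [-0.928, -0.018, -0.371], [0.026, -1.0, -0.015]]
contact_force: [0.6, 0.7, -1.9]
grip_width: 0.297
```

```bash
python3 go.py .522 .05 .36 -4
```

```text
t 5.95 pos [ 0.5284 -0.0169  0.3428] d [-59.3 -18.3 -31. ] rot [ 0.0192 -0.31    0.0234] F [ 0.6  0.7 -1.9] grip 27.6 q [ 0.19  0.35 -0.31  1.54  0.13  1.3  -0.52]
```

>>> {"name": "carry_out", "arguments": {"deltas": [[[-16,-4,-12,0.01,-0.1,0.01],[-18,-5,-8,0.01,-0.1,0.01],[-18,-5,-6,0,-0.1,0],[-8,-4,-2,0,0,0],[0,0,0,0,0,0]]]}}

```text
time: 6.37
position: [0.5078, 0.0569, 0.3533]
orientation: [[-0.053, -0.019, 0.998], [-0.999, -0.004, -0.053], [0.005, -1.0, -0.019]]
contact_force: [0.5, -0.0, -2.1]
grip_width: 0.296
```

```bash
python3 go.py .522 .05 .36 -4; python3 - <<'E'
from plant import env
from h import *
d=snap(env);pickle.dump(d,open("d3.pkl","wb"))
s=d["side"]["pixels"][:,:,::-1];t=d["top"]["pixels"][:,:,::-1];w=d["wrist"]["pixels"][:,:,::-1]
R=lambda i,x,y,ww=120,h=90:cv2.resize(i[y:y+h,x:x+ww],(400,300),interpolation=cv2.INTER_CUBIC)
cv2.imwrite("pics/c3.png",np.vstack([np.hstack([R(s,225,210,),R(t,155,130)]),np.hstack([cv2.resize(w,(480,300)),R(w,240,0,160,150)[:,:320]])]))
E
```

```text
t 6.37 pos [0.5078 0.0569 0.3533] d [ 6.2 -6.9 14.4] rot [0.0187 0.0171 0.0047] F [ 0.5 -0.  -2.1] grip 27.5 q [ 0.14  0.32 -0.41  1.56  0.13  1.3  -0.35]
```

View pics/c3.png

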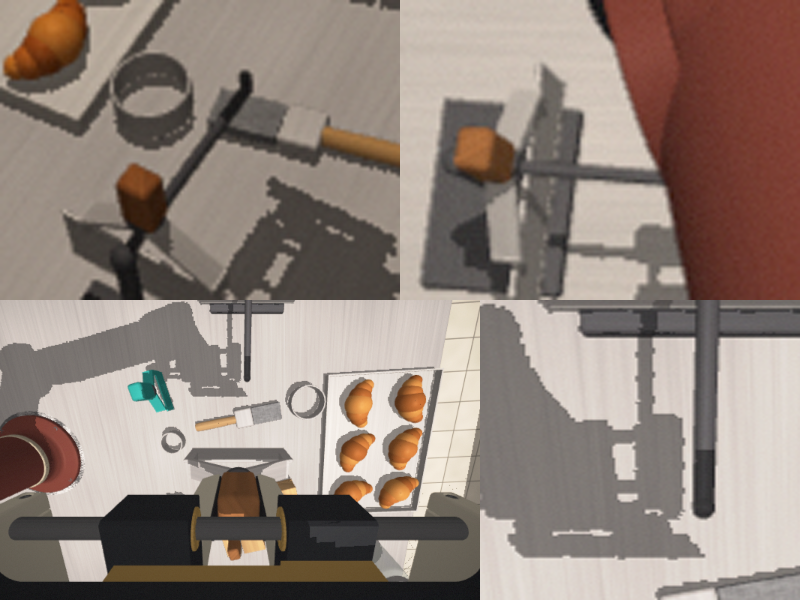

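The side crop shows the hook tip at about (246,76), and the wrist crop shows the arm as a near-vertical bar ending at (704,515). I'll fit the arm line numerically.

```bash
python3 - <<'E'
from h import *
d0=pickle.load(open("d0.pkl","rb"));d3=pickle.load(open("d3.pkl","rb"))
T=d0["top"];W=d3["wrist"];S=d0["side"]
g=cv2.cvtColor(T["pixels"],cv2.COLOR_RGB2GRAY);gw=cv2.cvtColor(W["pixels"],cv2.COLOR_RGB2GRAY)
def dirn(P):
    P=np.array(P,np.float32)[:,:2];f=cv2.fitLine(P,cv2.DIST_HUBER,0,.01,.01).ravel();f[:2]*=np.sign(f[1])
    return "arm ang from +y",np.degrees(np.arctan2(f[0],f[1])),"x at y=.144,.22:",[f[2]+(y-f[3])*f[0]/f[1] for y in(.144,.22)]
pts=[]
for u in range(213,244):
    col=g[174:194,u].astype(int);w=np.clip(115-col,0,None);
    if w.sum()>20:pts.append((u,174+(w*np.arange(20)).sum()/w.sum()))
print(pts[::8])
ptw=[]
for v in range(22,100):
    row=gw[v,315:345].astype(int);w=np.clip(90-row,0,None)
    if w.sum()>20:ptw.append((315+(w*np.arange(30)).sum()/w.sum(),v))
print(ptw[::10])
for z in(.155,.165,.175):
    print(z,"top",dirn([plane(T,*p,z) for p in pts]));print("   wrist",dirn([plane(W,*p,z) for p in ptw if p[1]<75]))
print(gw[60:115:3,325:336].tolist())
print("tip proj in W",proj(W,(.522,.144,.1805)),"in T",proj(T,(.522,.144,.1805)))
print(g[176:194,240:256].tolist())
gs=cv2.cvtColor(S["pixels"],cv2.COLOR_RGB2GRAY);print(gs[228:242,288:306].tolist())
E
```

```text
[(213, np.float64(181.7608695652174)), (221, np.float64(182.34117647058824)), (229, np.float64(182.83798882681563)), (237, np.float64(183.5586592178771))]
[(np.float64(329.02941176470586), 22), (np.float64(329.25), 32), (np.float64(330.26666666666665), 42), (np.float64(327.42857142857144), 59), (np.float64(328.11538461538464), 72), (np.float64(329.57706093189967), 82), (np.float64(329.52416356877325), 92)]
0.155 top ('arm ang from +y', np.float32(3.4607105), 'x at y=.144,.22:', [np.float32(0.5253281), np.float32(0.52992415)])
   wrist ('arm ang from +y', np.float32(5.2485604), 'x at y=.144,.22:', [np.float32(0.5179061), np.float32(0.5248876)])
0.165 top ('arm ang from +y', np.float32(3.4608405), 'x at y=.144,.22:', [np.float32(0.5237505), np.float32(0.5283467)])
   wrist ('arm ang from +y', np.float32(5.248608), 'x at y=.144,.22:', [np.float32(0.5178428), np.float32(0.5248244)])
0.175 top ('arm ang from +y', np.float32(3.4605126), 'x at y=.144,.22:', [np.float32(0.5221731), np.float32(0.5267689)])
   wrist ('arm ang from +y', np.float32(5.248711), 'x at y=.144,.22:', [np.float32(0.51
[... 3010 characters left out ...]
5, 36, 81, 140, 144, 141, 138, 140], [138, 140, 138, 141, 141, 140, 142, 142, 110, 35, 22, 23, 58, 141, 145, 138, 140, 143], [139, 137, 140, 141, 140, 140, 141, 142, 136, 40, 17, 19, 58, 139, 143, 136, 139, 141], [138, 141, 140, 111, 120, 138, 139, 141, 115, 37, 18, 22, 56, 139, 139, 138, 144, 141], [139, 141, 137, 92, 89, 103, 107, 99, 71, 30, 19, 23, 66, 138, 140, 141, 141, 140], [139, 143, 121, 89, 85, 91, 87, 62, 54, 47, 25, 41, 113, 137, 139, 141, 139, 140], [143, 141, 102, 83, 86, 87, 66, 52, 51, 39, 32, 71, 93, 98, 103, 101, 121, 137], [142, 121, 94, 86, 87, 72, 54, 53, 43, 35, 56, 92, 94, 92, 88, 87, 89, 99], [136, 103, 90, 86, 82, 61, 53, 46, 38, 43, 87, 91, 93, 90, 87, 89, 89, 92]]
```

```bash
python3 - <<'E'
from h import *
d0=pickle.load(open("d0.pkl","rb"));S=d0["side"];T=d0["top"]
gs=cv2.cvtColor(S["pixels"],cv2.COLOR_RGB2GRAY)
n=np.array([1,-.065,0]);c0=.5225-.065*.144
for v in range(240,262,3):
    u0=int(round(298-(v-234)*.67));row=gs[v,u0-10:u0+9].astype(int);w=np.clip(82-row,0,None)
    u=u0-10+(w*np.arange(19)).sum()/max(w.sum(),1)
    o,d=ray(S,u,v);t=(c0-n@o)/(n@d);print(v,round(u,1),(o+t*d).round(4),row.tolist() if v in(246,255) else "")
o,d=ray(S,298.6,232);t=(c0-n@o)/(n@d);print("tip top edge",o+t*d)
for z in(.1965,.2066):
    p=(.5316,.284,z);print(z,proj(S,p),proj(T,p))
E
```

```text
240 295.9 [0.5235 0.1596 0.1681] 
243 293.1 [0.5244 0.173  0.1714] 
246 290.0 [0.5253 0.1874 0.1764] [60, 105, 76, 133, 143, 141, 136, 82, 69, 66, 58, 51, 40, 34, 69, 94, 94, 93, 95]
249 290.6 [0.5253 0.1865 0.1614] 
252 286.3 [0.5265 0.2053 0.1725] 
255 285.1 [0.5269 0.212  0.1676] [137, 141, 139, 141, 140, 138, 137, 138, 109, 60, 54, 45, 35, 65, 131, 140, 138, 137, 138]
258 282.8 [0.5276 0.2226 0.1681] 
261 280.7 [0.5282 0.2323 0.1674] 
tip top edge [0.52253514 0.14454064 0.18538696]
0.1965 [267.93156819 270.67171473] [182.04998982 177.3121123 ]
0.2066 [267.48824122 268.46664123] [180.55921682 176.4378721 ]
```

```bash
python3 go.py .5185 .08 .222 -3.8
```

```text
t 6.52 pos [0.5087 0.0534 0.3527] d [-28.  130.4  10.7] rot [0.0187 0.0087 0.0069] F [ 0.6 -0.9 -2.5] grip 28.0 q [ 0.14  0.32 -0.41  1.56  0.13  1.3  -0.34]
```

>>> {"name": "carry_out", "arguments": {"deltas": [[[-6,16,4,0.019,0.009,0.007],[-6,20,4,0.003,0,0],[-6,20,3,0.003,0,0],[-5,20,0,0.003,0,0],[-3,20,0,0.003,0,0],[-2,20,0,0,0,0],[0,10,0,0,0,0],[0,0,0,0,0,0]]]}}

```text
time: 7.18
position: [0.5269, 0.0631, 0.2188]
orientation: [[-0.104, 0.014, 0.995], [-0.995, -0.013, -0.103], [0.012, -1.0, 0.015]]
contact_force: [-0.5, -0.2, -2.9]
grip_width: 0.299
```

```bash
python3 go.py .5185 .08 .222 -3.8
```

```text
t 7.18 pos [0.5269 0.0631 0.2188] d [-15.9  -3.6 -10.1] rot [-0.0149 -0.0373  0.0119] F [-0.5 -0.2 -2.9] grip 27.8 q [ 0.09  0.45 -0.37  1.77  0.21  0.95 -0.48]
```

>>> {"name": "carry_out", "arguments": {"deltas": [[[-8,-2,-5,-0.015,-0.037,0.012],[-8,-2,-5,0,0,0],[0,0,0,0,0,0],[0,0,0,0,0,0]]]}}

```text
time: 7.52
position: [0.5192, 0.0746, 0.2221]
orientation: [[-0.079, -0.002, 0.997], [-0.997, -0.004, -0.079], [0.004, -1.0, -0.001]]
contact_force: [-0.6, 0.0, -1.5]
grip_width: 0.3
```

```bash
python3 go.py .5185 .08 .222 -3.8; python3 - <<'E'
from plant import env
from h import *
d=snap(env,("side","wrist"));pickle.dump(d,open("d4.pkl","wb"))
s=d["side"]["pixels"][:,:,::-1];w=d["wrist"]["pixels"][:,:,::-1]
cv2.imwrite("pics/c4.png",np.hstack([cv2.resize(s[180:330,220:370],(480,480),interpolation=cv2.INTER_CUBIC),cv2.resize(w[0:240,240:400],(320,480),interpolation=cv2.INTER_CUBIC)]))
E
```

```text
t 7.52 pos [0.5192 0.0746 0.2221] d [-5.3  0.1 -1.2] rot [ 0.0014 -0.0124  0.0041] F [-0.6  0.  -1.5] grip 27.9 q [ 0.08  0.44 -0.39  1.77  0.2   0.97 -0.47]
```

View pics/c4.png

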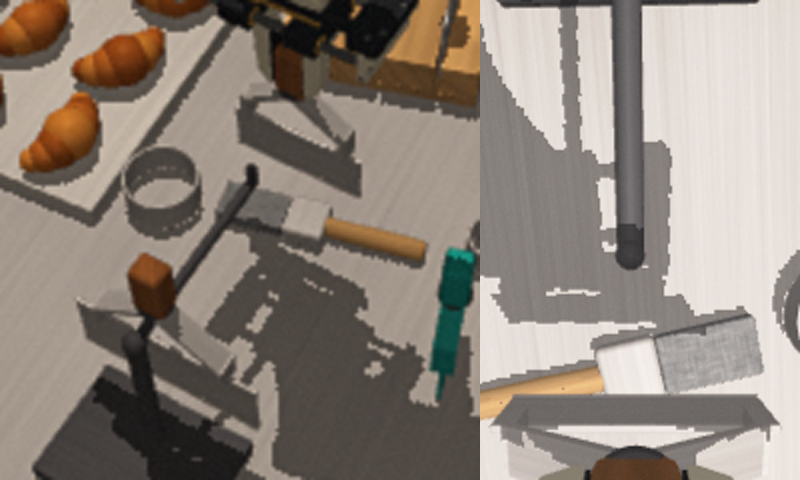

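The cutter faces the tip: in the wrist crop the arm column is at about 628 against a blade centre of 636, so it is about 3 mm off, and the V spans it. I'll thread it in stages, holding the height.

>>> {"name": "carry_out", "arguments": {"deltas": [[[-12,0,-1,0.001,-0.012,0.004],[-15,0,-1,0,0,0],[-10,0,0,0,0,0],[0,0,0,0,0,0]]]}}

```text
time: 7.95
position: [0.5209, 0.1142, 0.2235]
orientation: [[-0.068, 0.004, 0.998], [-0.998, 0.001, -0.068], [-0.002, -1.0, 0.003]]
contact_force: [-1.0, 0.3, -2.2]
grip_width: 0.296
```

```bash
python3 go.py .5287 .2423 .222 -3.8
```

```text
t 7.95 pos [0.5209 0.1142 0.2235] d [-128.4    1.7   -0.9] rot [-0.0034 -0.0015 -0.0016] F [-1.   0.3 -2.2] grip 27.5 q [ 0.01  0.45 -0.4   1.75  0.2   0.98 -0.53]
```

>>> {"name": "carry_out", "arguments": {"deltas": [[[-14,1,0,-0.003,0,0],[-14,1,0,0,0,0],[-14,0,0,0,0,0],[-14,0,0,0,0,0]]]}}

```text
time: 8.28
position: [0.5256, 0.1683, 0.2216]
orientation: [[-0.072, 0.001, 0.997], [-0.997, -0.003, -0.072], [0.003, -1.0, 0.001]]
contact_force: [-0.0, -0.1, -1.9]
grip_width: 0.299
```

```bash
python3 go.py .5287 .2423 .222 -3.8
```

```text
t 8.28 pos [0.5256 0.1683 0.2216] d [-74.1  -0.6  -2.2] rot [-0.0014 -0.0059  0.003 ] F [-0.  -0.1 -1.9] grip 27.8 q [-0.09  0.48 -0.39  1.7   0.22  1.   -0.63]
```

No contact passing the tip. I'll continue.

>>> {"name": "carry_out", "arguments": {"deltas": [[[-14,0,-2,0,-0.006,0.003],[-14,0,0,0,0,0],[-14,0,0,0,0,0],[-14,0,0,0,0,0],[-10,0,0,0,0,0],[-4,0,0,0,0,0],[0,0,0,0,0,0]]]}}

```text
time: 8.87
position: [0.527, 0.2465, 0.2214]
orientation: [[-0.059, 0.001, 0.998], [-0.998, 0.002, -0.059], [-0.002, -1.0, 0.001]]
contact_force: [0.6, 0.2, -3.0]
grip_width: 0.3
```

```bash
python3 go.py .5287 .2423 .188 -3.8
```

```text
t 8.87 pos [0.527  0.2465 0.2214] d [ 4.1 33.4  1.9] rot [-0.0008  0.0074 -0.0017] F [ 0.6  0.2 -3. ] grip 27.9 q [-0.22  0.53 -0.4   1.62  0.23  1.04 -0.75]
```

>>> {"name": "carry_out", "arguments": {"deltas": [[[4,6,2,0,0.007,-0.002],[0,8,0,0,0,0],[0,8,0,0,0,0],[0,5,0,0,0,0],[0,0,0,0,0,0]]]}}

```text
time: 9.28
position: [0.5293, 0.2387, 0.192]
orientation: [[-0.071, 0.001, 0.997], [-0.997, -0.003, -0.071], [0.003, -1.0, 0.001]]
contact_force: [-1.3, 2.0, 2.9]
grip_width: 0.302
```

```bash
python3 go.py .5287 .2423 .188 -3.8
```

```text
t 9.28 pos [0.5293 0.2387 0.192 ] d [-3.6  4.  -0.9] rot [-0.0009 -0.0046  0.0025] F [-1.3  2.   2.9] grip 28.0 q [-0.22  0.56 -0.38  1.66  0.25  0.97 -0.76]
```

>>> {"name": "carry_out", "arguments": {"deltas": [[[0,2,0,0,0,0],[0,1.5,0,0,0,0],[0,0,0,0,0,0]]]}}

```text
time: 9.53
position: [0.5294, 0.2386, 0.1925]
orientation: [[-0.072, 0.002, 0.997], [-0.997, -0.002, -0.072], [0.002, -1.0, 0.003]]
contact_force: [0.1, -0.1, -1.9]
grip_width: 0.301
```

```bash
python3 go.py .5287 .2423 .188 -3.8
```

```text
t 9.53 pos [0.5294 0.2386 0.1925] d [-3.7  4.5 -1. ] rot [-0.0026 -0.0058  0.0021] F [ 0.1 -0.1 -1.9] grip 28.0 q [-0.22  0.56 -0.38  1.66  0.25  0.97 -0.76]
```

>>> {"name": "carry_out", "arguments": {"deltas": [[[0,4,0,0,0,0],[0,3,0,0,0,0]]]}}

```text
time: 9.7
position: [0.5298, 0.2387, 0.1921]
orientation: [[-0.073, 0.006, 0.997], [-0.997, -0.003, -0.073], [0.002, -1.0, 0.006]]
contact_force: [-4.2, -3.2, 14.0]
grip_width: 0.294
```

It is seated on the arm (14 N upward at z = 0.192). Releasing.

>>> {"name": "carry_out", "arguments": {"deltas": [[[0,0,0,0,0,0],[0,0,0,0,0,0],[0,0,0,0,0,0],[0,0,0,0,0,0],[0,0,0,0,0,0]]], "grip": 60}}

```text
time: 10.12
position: [0.5317, 0.238, 0.1934]
orientation: [[-0.075, 0.011, 0.997], [-0.997, -0.002, -0.075], [0.001, -1.0, 0.011]]
contact_force: [0.4, -0.6, -0.8]
grip_width: 0.608
```

```bash
python3 go.py .5287 .2393 .30 -3.8; python3 - <<'E'
from plant import env
from h import *
d=snap(env,("side",));pickle.dump(d,open("d5.pkl","wb"))
s=d["side"]["pixels"][:,:,::-1]
cv2.imwrite("pics/c5.png",cv2.resize(s[180:330,200:350],(600,600),interpolation=cv2.INTER_CUBIC))
E
```

```text
t 10.12 pos [0.5317 0.238  0.1934] d [  -1.  -106.6   -1.9] rot [-0.0111 -0.0084  0.001 ] F [ 0.4 -0.6 -0.8] grip 56.6 q [-0.22  0.55 -0.38  1.66  0.25  0.97 -0.77]
```

View pics/c5.png

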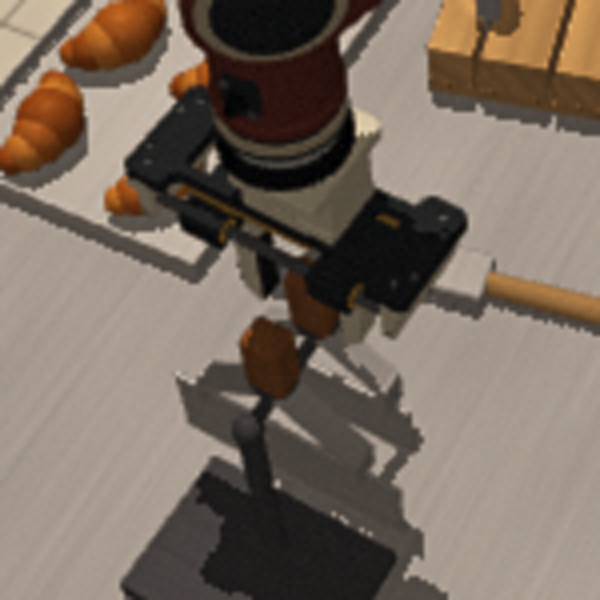

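Both cutters hang on the arm, with grips at (270,355) for large and (312,300) for medium between the open fingers. I'll lift straight up.

>>> {"name": "carry_out", "arguments": {"deltas": [[[0,-8,-2,-0.011,-0.008,0],[0,-12,0,0,0,0],[0,-15,0,0,0,0],[0,-20,0,0,0,0],[0,-25,0,0,0,0],[0,-25,0,0,0,0],[0,-25,0,0,0,0],[0,-20,0,0,0,0]]]}}

```text
time: 10.83
position: [0.5273, 0.2354, 0.3395]
orientation: [[-0.066, -0.02, 0.998], [-0.998, -0.01, -0.066], [0.012, -1.0, -0.019]]
contact_force: [0.3, 1.1, -0.0]
grip_width: 0.642
```

```bash
python3 go.py .604 -.181 .30 -78.2
```

```text
t 10.83 pos [0.5273 0.2354 0.3395] d [409.9  42.2 104.9] rot [0.0087 1.2985 0.0222] F [ 0.3  1.1 -0. ] grip 59.7 q [-0.2   0.45 -0.41  1.41  0.18  1.34 -0.69]
```

>>> {"name": "carry_out", "arguments": {"deltas": [[[31,0,8,0.009,0.1,0.02],[30,0,11,0,0.1,0],[29,0,14,0,0.1,0],[28,0,17,0,0.1,0],[26,0,20,0,0.1,0],[24,0,22,0,0.1,0],[21,0,24,0,0.1,0],[19,0,26,0,0.1,0]]]}}

```text
time: 11.5
position: [0.5748, -0.0152, 0.3397]
orientation: [[-0.771, 0.001, 0.637], [-0.637, 0.023, -0.771], [-0.016, -1.0, -0.017]]
contact_force: [0.4, -0.2, -0.6]
grip_width: 0.645
```

```bash
python3 go.py .604 -.181 .30 -78.2
```

```text
t 11.5 pos [ 0.5748 -0.0152  0.3397] d [ 83.7  35.9 147.1] rot [ 0.0206  0.4844 -0.0114] F [ 0.4 -0.2 -0.6] grip 59.9 q [ 0.12  0.41 -0.18  1.44  0.05  1.29 -0.94]
```

>>> {"name": "carry_out", "arguments": {"deltas": [[[13,2,24,0.02,0.08,-0.01],[11,3,25,0,0.08,0],[9,3,25,0,0.08,0],[7,3,25,0,0.08,0],[5,3,24,0,0.08,0],[3,3,18,0,0.08,0],[0,0,0,0,0,0],[0,0,0,0,0,0]]]}}

```text
time: 12.17
position: [0.5983, -0.1819, 0.3171]
orientation: [[-0.986, -0.001, 0.168], [-0.168, -0.006, -0.986], [0.002, -1.0, 0.006]]
contact_force: [0.3, 0.8, 0.5]
grip_width: 0.647
```

```bash
python3 go.py .604 -.181 .22 -78.2; python3 - <<'E'
from plant import env
from h import *
d=snap(env,("top",));pickle.dump(d,open("d6.pkl","wb"))
d0=pickle.load(open("d0.pkl","rb"))
print(blobs(d["top"],(165,160,230,200)))
s=env.camera("side");pickle.dump(s,open("s6.pkl","wb"))
print(blobs(s,(250,240,300,290)),blobs(s,(310,140,335,175)))
E
```

```text
t 12.17 pos [ 0.5983 -0.1819  0.3171] d [-5.9 97.1 -0.5] rot [-0.0059 -0.0368  0.0019] F [0.3 0.8 0.5] grip 60.1 q [ 0.26  0.51 -0.01  1.34  0.01  1.29 -1.15]
[([7, 8, 17, 16, 218], [179.8, 175.8]), ([30, 10, 16, 16, 202], [202.3, 177.4])]
[([10, 4, 25, 36, 420], [272.6, 261.3])] [([7, 9, 11, 17, 120], [323.6, 157.2])]
```

The large cutter hasn't moved (top px 179.8,175.8) and the medium is at 202.3,177.4. Now I'll descend on the small one.

>>> {"name": "carry_out", "arguments": {"deltas": [[[-6,10,0,-0.006,-0.037,0],[0,25,0,0,0,0],[1,25,0,0,0,-0.003],[1,20,0,0,0,-0.003],[1,10,0,0,0,-0.003],[0,0,0,0,0,0],[0,0,0,0,0,0]]]}}

```text
time: 12.85
position: [0.6058, -0.1649, 0.2294]
orientation: [[-0.972, 0.0, 0.236], [-0.236, 0.006, -0.972], [-0.001, -1.0, -0.005]]
contact_force: [0.2, -0.5, -0.2]
grip_width: 0.646
```

```bash
python3 go.py .6038 -.1802 .126 -78.2
```

```text
t 12.85 pos [ 0.6058 -0.1649  0.2294] d [  5.7 103.4  15. ] rot [ 0.0054  0.0323 -0.0014] F [ 0.2 -0.5 -0.2] grip 60.1 q [ 0.26  0.57 -0.04  1.48  0.02  1.1  -1.12]
```

>>> {"name": "carry_out", "arguments": {"deltas": [[[3,2,8,0.005,0.032,0],[3,2,7,0,0,0],[0,0,0,0,0,0],[0,0,0,0,0,0]]]}}

```text
time: 13.18
position: [0.6057, -0.1815, 0.2296]
orientation: [[-0.979, 0.009, 0.204], [-0.204, -0.001, -0.979], [-0.009, -1.0, 0.003]]
contact_force: [0.5, 0.3, 1.0]
grip_width: 0.644
```

```bash
python3 go.py .6038 -.1802 .126 -78.2
```

```text
t 13.18 pos [ 0.6057 -0.1815  0.2296] d [  2.5 103.6  -2. ] rot [-0.0033 -0.0001 -0.009 ] F [0.5 0.3 1. ] grip 59.9 q [ 0.27  0.57 -0.03  1.47  0.01  1.09 -1.12]
```

>>> {"name": "carry_out", "arguments": {"deltas": [[[1,15,-1,-0.003,0,-0.009],[2,18,-1,0,0,-0.003],[2,18,0,0,0,-0.003],[2,18,0,0,0,-0.003],[2,15,0,0,0,-0.003],[0,6,0,0,0,0],[0,0,0,0,0,0]]]}}

```text
time: 13.77
position: [0.5972, -0.1832, 0.135]
orientation: [[-0.979, -0.008, 0.202], [-0.202, -0.004, -0.979], [0.009, -1.0, 0.002]]
contact_force: [0.3, -0.3, -0.1]
grip_width: 0.645
```

```bash
python3 go.py .6038 -.1802 .126 -78.2
```

```text
t 13.77 pos [ 0.5972 -0.1832  0.135 ] d [-7.2  8.9 -1.6] rot [-0.0021 -0.0025  0.009 ] F [ 0.3 -0.3 -0.1] grip 60.0 q [ 0.27  0.66 -0.02  1.59  0.03  0.89 -1.13]
```

>>> {"name": "carry_out", "arguments": {"deltas": [[[-4,5,-1,-0.002,-0.002,0.009],[-3,4,-1,0,0,0],[0,0,0,0,0,0],[0,0,0,0,0,0]]]}}

```text
time: 14.1
position: [0.6057, -0.1795, 0.1261]
orientation: [[-0.979, 0.004, 0.204], [-0.204, 0.0, -0.979], [-0.004, -1.0, 0.001]]
contact_force: [-0.6, 0.0, 0.2]
grip_width: 0.645
```

```bash
python3 go.py .6038 -.1802 .126 -78.2
```

```text
t 14.1 pos [ 0.6057 -0.1795  0.1261] d [2.  0.1 0.3] rot [-0.0007 -0.0002 -0.0037] F [-0.6  0.   0.2] grip 60.0 q [ 0.27  0.68 -0.03  1.59  0.02  0.87 -1.13]
```

>>> {"name": "carry_out", "arguments": {"deltas": [[[1,0,0,0,0,-0.004],[0,0,0,0,0,0],[0,0,0,0,0,0],[0,0,0,0,0,0],[0,0,0,0,0,0],[0,0,0,0,0,0],[0,0,0,0,0,0],[0,0,0,0,0,0]]], "grip": 10, "force": 40}}

```text
time: 14.77
position: [0.6061, -0.1799, 0.1286]
orientation: [[-0.979, 0.004, 0.205], [-0.205, -0.002, -0.979], [-0.004, -1.0, 0.003]]
contact_force: [0.3, -0.1, -0.4]
grip_width: 0.303
```

>>> {"name": "carry_out", "arguments": {"deltas": [[[0,-8,0,0,0,0],[0,-8,0,0,0,0],[0,-8,0,0,0,0],[0,-8,0,0,0,0]]]}}

```text
time: 15.1
position: [0.6054, -0.179, 0.161]
orientation: [[-0.979, 0.001, 0.205], [-0.205, -0.0, -0.979], [-0.001, -1.0, 0.001]]
contact_force: [0.9, -0.2, -1.8]
grip_width: 0.299
```

```bash
python3 go.py .604 -.180 .35 -78.2
```

```text
t 15.1 pos [ 0.6054 -0.179   0.161 ] d [   1.3 -189.     0.8] rot [-0.0006  0.0006 -0.0012] F [ 0.9 -0.2 -1.8] grip 27.8 q [ 0.27  0.64 -0.03  1.55  0.02  0.95 -1.13]
```

>>> {"name": "carry_out", "arguments": {"deltas": [[[0,-10,0,0,0,0],[0,-15,0,0,0,0],[0,-20,0,0,0,0],[0,-25,0,0,0,0],[0,-30,0,0,0,0],[0,-30,0,0,0,0],[0,-30,0,0,0,0],[0,-20,0,0,0,0]]]}}

```text
time: 15.77
position: [0.6001, -0.179, 0.3527]
orientation: [[-0.979, -0.009, 0.204], [-0.204, 0.0, -0.979], [0.009, -1.0, -0.002]]
contact_force: [0.6, -0.4, -0.9]
grip_width: 0.302
```

```bash
python3 go.py .519 .04 .36 -4
```

```text
t 15.77 pos [ 0.6001 -0.179   0.3527] d [  34.9   -6.5 -230.9] rot [ 0.0074 -1.2958  0.006 ] F [ 0.6 -0.4 -0.9] grip 28.1 q [ 0.27  0.5  -0.02  1.26  0.01  1.4  -1.12]
```

>>> {"name": "carry_out", "arguments": {"deltas": [[[3,0,-21,0.007,-0.12,0.006],[0,-1,-21,0,-0.12,0],[-2,-2,-21,0,-0.12,0],[-5,-2,-21,0,-0.12,0],[-7,-2,-20,0,-0.12,0],[-9,-2,-19,0,-0.12,0],[-11,-2,-18,0,-0.12,0],[-13,-2,-16,0,-0.12,0]]]}}

```text
time: 16.43
position: [0.5366, -0.0243, 0.3794]
orientation: [[-0.37, 0.016, 0.929], [-0.929, -0.02, -0.37], [0.012, -1.0, 0.022]]
contact_force: [0.8, 0.3, -2.0]
grip_width: 0.297
```

```bash
python3 go.py .519 .04 .36 -4
```

```text
t 16.43 pos [ 0.5366 -0.0243  0.3794] d [-53.5  17.9 -40.5] rot [-0.0199 -0.3094  0.0157] F [ 0.8  0.3 -2. ] grip 27.7 q [ 0.19  0.32 -0.28  1.48  0.11  1.34 -0.48]
```

>>> {"name": "carry_out", "arguments": {"deltas": [[[-17,8,-14,-0.02,-0.1,0.015],[-17,15,-12,0,-0.1,0],[-17,20,-8,0,-0.1,0],[-10,20,0,0,0,0],[0,20,0,0,0,0],[0,20,0,0,0,0],[0,10,0,0,0,0],[0,0,0,0,0,0]]]}}

```text
time: 17.1
position: [0.5136, 0.0527, 0.2736]
orientation: [[-0.05, 0.013, 0.999], [-0.999, -0.001, -0.05], [0.0, -1.0, 0.013]]
contact_force: [-0.6, 0.3, -1.0]
grip_width: 0.3
```

```bash
python3 go.py .5185 .08 .226 -3.8
```

```text
t 17.1 pos [0.5136 0.0527 0.2736] d [-27.5  47.6   2.9] rot [-0.0127  0.0162  0.0001] F [-0.6  0.3 -1. ] grip 27.9 q [ 0.12  0.37 -0.37  1.72  0.15  1.07 -0.35]
```

>>> {"name": "carry_out", "arguments": {"deltas": [[[-6,15,1,-0.013,0.016,0],[-7,15,1,0,0,0],[-7,12,1,0,0,0],[-5,4,0,0,0,0],[0,0,0,0,0,0],[0,0,0,0,0,0]]]}}

```text
time: 17.6
position: [0.5207, 0.0758, 0.2335]
orientation: [[-0.072, 0.008, 0.997], [-0.997, -0.004, -0.072], [0.003, -1.0, 0.008]]
contact_force: [0.4, 0.4, -1.7]
grip_width: 0.297
```

```bash
python3 go.py .5185 .08 .226 -3.8
```

```text
t 17.6 pos [0.5207 0.0758 0.2335] d [-4.1  7.5 -2.6] rot [-0.0078 -0.0056  0.0032] F [ 0.4  0.4 -1.7] grip 27.6 q [ 0.06  0.42 -0.36  1.76  0.18  0.99 -0.44]
```

>>> {"name": "carry_out", "arguments": {"deltas": [[[-4,5,-2,-0.008,-0.006,0.003],[0,4,0,0,0,0],[0,0,0,0,0,0],[0,0,0,0,0,0]]]}}

```text
time: 17.93
position: [0.5205, 0.0792, 0.227]
orientation: [[-0.067, 0.005, 0.998], [-0.998, -0.0, -0.067], [-0.0, -1.0, 0.005]]
contact_force: [-0.1, -0.1, -1.0]
grip_width: 0.3
```

```bash
python3 go.py .5185 .08 .226 -3.8; python3 - <<'E'
from plant import env
from h import *
d=snap(env,("side","wrist"));pickle.dump(d,open("d7.pkl","wb"))
s=d["side"]["pixels"][:,:,::-1];w=d["wrist"]["pixels"][:,:,::-1]
cv2.imwrite("pics/c7.png",np.hstack([cv2.resize(s[180:330,220:370],(480,480),interpolation=cv2.INTER_CUBIC),cv2.resize(w[0:240,240:400],(320,480),interpolation=cv2.INTER_CUBIC)]))
E
```

```text
t 17.93 pos [0.5205 0.0792 0.227 ] d [-0.6  1.  -2. ] rot [-0.0048 -0.0011 -0.0002] F [-0.1 -0.1 -1. ] grip 27.9 q [ 0.06  0.43 -0.36  1.76  0.18  0.97 -0.44]
```

View pics/c7.png

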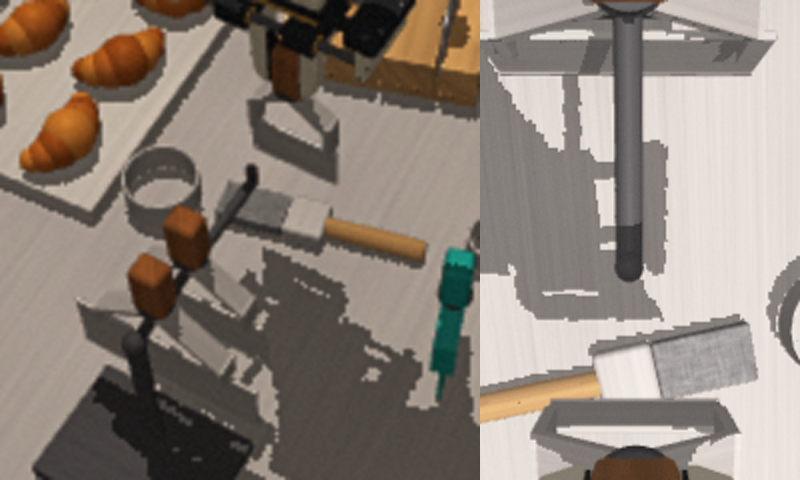

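Large and medium both hang upright, at (152,287) and (187,238). The small one is in front of the tip, about 3 mm to the right of the arm. Threading with that correction.

>>> {"name": "carry_out", "arguments": {"deltas": [[[-10,0,-3,-0.005,0,0],[-14,0,-1,0,0,0],[-10,0,0,0,0,0],[0,0,0,0,0,0]]]}}

```text
time: 18.37
position: [0.5187, 0.1152, 0.2274]
orientation: [[-0.07, -0.001, 0.998], [-0.998, 0.001, -0.07], [-0.001, -1.0, -0.001]]
contact_force: [0.2, 0.2, -1.0]
grip_width: 0.301
```

```bash
python3 go.py .525 .192 .226 -3.8
```

```text
t 18.37 pos [0.5187 0.1152 0.2274] d [-77.1   1.4   0.9] rot [ 0.0006 -0.004  -0.0005] F [ 0.2  0.2 -1. ] grip 28.0 q [-0.01  0.44 -0.37  1.75  0.18  0.99 -0.52]
```

>>> {"name": "carry_out", "arguments": {"deltas": [[[-14,1,0.5,0,-0.004,0],[-14,0,0,0,0,0],[-14,0,0,0,0,0],[-14,0,0,0,0,0],[-10,0,0,0,0,0],[0,0,0,0,0,0]]]}}

```text
time: 18.87
position: [0.5235, 0.1839, 0.2262]
orientation: [[-0.065, -0.002, 0.998], [-0.998, -0.001, -0.065], [0.001, -1.0, -0.001]]
contact_force: [0.2, 0.2, -0.9]
grip_width: 0.297
```

```bash
python3 go.py .525 .192 .195 -3.8
```

```text
t 18.87 pos [0.5235 0.1839 0.2262] d [-8.2 31.2  1.1] rot [0.0014 0.0008 0.0014] F [ 0.2  0.2 -0.9] grip 27.6 q [-0.14  0.48 -0.37  1.68  0.2   1.01 -0.64]
```

>>> {"name": "carry_out", "arguments": {"deltas": [[[-7,3,1,0,0,0],[0,8,0,0,0,0],[0,8,0,0,0,0],[0,7,0,0,0,0],[0,3,0,0,0,0],[0,0,0,0,0,0]]]}}

```text
time: 19.37
position: [0.5257, 0.1885, 0.1945]
orientation: [[-0.069, -0.001, 0.998], [-0.998, -0.004, -0.069], [0.004, -1.0, -0.001]]
contact_force: [-1.2, 0.1, 6.6]
grip_width: 0.297
```

>>> {"name": "carry_out", "arguments": {"deltas": [[[0,4,0,0,0,0],[0,3,0,0,0,0]]]}}

```text
time: 19.53
position: [0.5257, 0.1886, 0.1944]
orientation: [[-0.07, 0.001, 0.998], [-0.998, -0.004, -0.07], [0.004, -1.0, 0.001]]
contact_force: [-4.5, -1.1, 13.1]
grip_width: 0.302
```

Seated at z = 0.1944, as predicted (0.195). Releasing, then lifting.

>>> {"name": "carry_out", "arguments": {"deltas": [[[0,0,0,0,0,0],[0,0,0,0,0,0],[0,0,0,0,0,0],[0,0,0,0,0,0],[0,0,0,0,0,0],[0,0,0,0,0,0],[0,0,0,0,0,0]]], "grip": 60}}

```text
time: 20.12
position: [0.5269, 0.1868, 0.1954]
orientation: [[-0.073, 0.004, 0.997], [-0.997, -0.005, -0.073], [0.004, -1.0, 0.004]]
contact_force: [-0.7, 0.6, -0.7]
grip_width: 0.641
```

>>> {"name": "carry_out", "arguments": {"deltas": [[[0,-8,-1,-0.005,0,0],[0,-12,0,0,0,0],[0,-15,0,0,0,0],[0,-20,0,0,0,0],[0,-25,0,0,0,0],[0,-25,0,0,0,0],[0,-25,0,0,0,0],[0,-20,0,0,0,0]]]}}

```text
time: 20.78
position: [0.5229, 0.1861, 0.3485]
orientation: [[-0.072, -0.017, 0.997], [-0.997, -0.009, -0.072], [0.01, -1.0, -0.017]]
contact_force: [1.1, -0.2, -0.1]
grip_width: 0.642
```

>>> {"name": "carry_out", "arguments": {"deltas": [[[30,-10,0,0,0,0],[35,0,0,0,0,0],[35,0,0,0,0,0],[35,0,0,0,0,0],[30,0,0,0,0,0],[20,0,0,0,0,0],[0,0,0,0,0,0],[0,0,0,0,0,0]]]}}

```text
time: 21.45
position: [0.5115, -0.0011, 0.3706]
orientation: [[-0.064, -0.001, 0.998], [-0.998, -0.0, -0.064], [0.0, -1.0, -0.001]]
contact_force: [-0.1, 0.7, -1.0]
grip_width: 0.644
```

```bash
python3 - <<'E'
from plant import env
from h import *
d=snap(env,("side","top"));d2=snap(env,("side",));
s=d["side"]["pixels"][:,:,::-1];t=d["top"]["pixels"][:,:,::-1]
cv2.imwrite("pics/c8.png",np.hstack([cv2.resize(s[200:330,220:350],(400,400),interpolation=cv2.INTER_CUBIC),cv2.resize(t[120:250,150:280],(400,400),interpolation=cv2.INTER_CUBIC)]))
print(env.state()["time"],env.state()["position"],blobs(d["top"],(165,160,250,200)),blobs(d["side"],(250,225,310,290)),blobs(d2["side"],(250,225,310,290)))
E
```

```text
21.6 [0.51171963 0.00089735 0.3702203 ] [([7, 8, 17, 16, 214], [179.8, 175.9]), ([30, 10, 16, 16, 202], [202.2, 177.4]), ([54, 12, 15, 16, 182], [226.1, 179.6])] [([33, 5, 13, 19, 192], [289.2, 238.9]), ([10, 19, 26, 36, 422], [272.6, 261.4])] [([33, 5, 13, 19, 191], [289.2, 238.9]), ([10, 19, 26, 36, 420], [272.6, 261.4])]
```

View pics/c8.png

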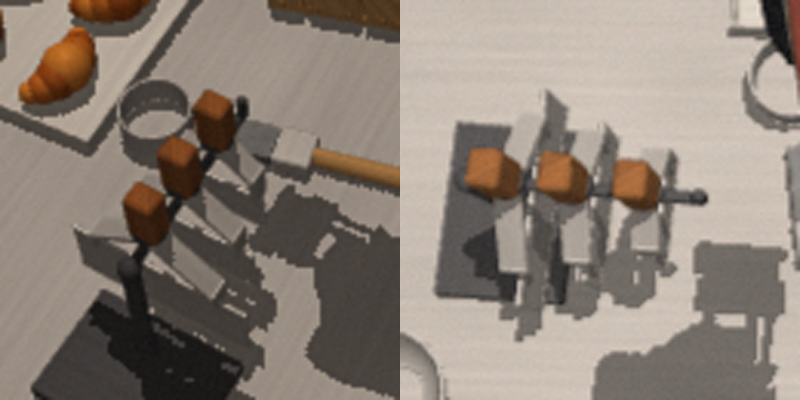

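All three hang upright and still, in the order large, medium, small from the post. In the top crop their grips are at (492,173), (563,177) and (637,183), with the tip at (699,197). Handing in.

```bash
python3 -c "
from plant import env
print(env.hand_in())"
```

```text
the job is handed in; nothing more can be done
None
```

I lifted the medium cutter out of the rack and hung it on the hook arm, then hung the small one in front of it, and handed the job in at about 21.6 s of the 64 s.

- **Order and stillness:** The last side and top pictures show all three hanging upright between the post and the tip, largest nearest the post. Grip positions in consecutive side pictures agreed to within 0.1 px.
- **Large cutter:** It did not move; its grip stayed at about (179.8, 175.9) px in the top view throughout.
- **Clearance and forces:** The gripper was open and well clear at hand-in. The highest contact force I saw at the end of any move was about 15 N.
- **Measurements that disagreed:**
  - My first estimate of the hook tip's height, 0.1805 m, was about 10 mm low. The arm line in the side view, the hanging cutter and the contact height gave about 0.189–0.191 m, so I aimed the threading moves mid-window.
  - Positions from the wrist camera were about 5 mm off those from the other two cameras. I relied mainly on the side and top views.

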